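# Return a vaccine carton to its pile and lay the temperature logger on it

### The arm

A 6-joint arm with a two-finger parallel gripper is mounted at the origin on the work surface. World frame = base frame: x ahead of the robot, y to its left, z up, the work surface at z = 0. Lengths are in m, angles in rad, forces in N, time in s.
With the tool pointing down it reaches from about 0.225 to 0.875 m from the base axis. Payload 3.4 kg.
Tool frame: the origin (TCP) lies between the finger pads; the fingertips stand 19 mm ahead of it and the grasp point (between the pads) is the TCP (manip.tip_reach is the distance from the TCP to the fingertips, in m); z points along the fingers, x is the direction in which the jaws open and shut, and the axes are right-handed (so a half turn about z gives the same grasp; the last joint's range is limited). The gripper opens to 85 mm and grips with 20 to 120 N. Pads are 22 mm wide; open, the fingers measure 114 mm over their backs; the gripper's body (76 mm by 85 mm) begins 54 mm behind the grasp point. The pads swing forward as they close: fully open they stand 13 mm farther back than shut.
Start: joints at [-1.357, 0.276, 1.505, -0, 1.361, -0.121], TCP at [0.189, -0.543, 0.25] pointing down, gripper open.
Joint ranges: [-2.89, 2.89], [-0.75, 2.08], [0.22, 2.7], [-1.18, 4.32], [0.11, 2.71], [-2.7, 2.7]. Speed limits (rad/s): [2.57, 2.57, 3.14, 3.14, 3.14, 3.14].

### API

Orientations are given as a unit quaternion [w, x, y, z].
In Python, from rig import manip gives the robot as it stands.
- The arm moves only by the tool send_rows, never from a script. Its arguments are lists of equal length, an entry for each row: "delta_pos": the shift along the tool's x, y, z normalised to -1 to 1, where 1 is 40 cm, a list of three; "angular": the turn, a rotation vector about the tool's x, y, z normalised to -1 to 1, where 1 is 0.08 rad, a list of three. A call has 1 to 5 rows; each row shifts and turns the commanded pose from where the row before left it, along the tool's axes as they then stand; what a row does not reach is not made up. A row lasts 1/12 s, in which the tool goes at most 41.7 mm and 7.16 degrees, less where a joint would pass 70% of its speed; a pose out of reach is approached as far as the arm can. A call with a number of a shift or a turn outside -1 to 1 is refused whole. A call with a gripper value outside its range is refused whole. "hand" is the finger opening in mm, from 0 to 85.4, set as the call begins (left out, the last holds). The fingers move at their own pace and stop on an object; "squeeze" is the grip in N (left out, the last holds). Time passes only in rows, so rows that do not move let the fingers close. It gives the time, the measured TCP pose, the force and the opening at its end, in the units of the state.
- manip.get_state(): the state, without advancing time (a new reading comes with each control period).
- manip.get_image(name): name is "scene" or "top" or "wrist"; returns the picture (384x512x3 uint8, blue, green, red); there is no depth.
- manip.calibration(name): a dict with "fx", "fy", "cx", "cy" (pixels), "camera_from_world" (4x4, takes a point from world to camera coordinates). Camera axes: x right, y up, looking along -z (the intrinsics and any distortion apply to the point x, -y, -z); pixel columns grow to the right and rows downward; lengths in m; the calibration is good to about 2 mm. A picture is of the moment at which its call begins: read the wrist's pose just before it. calibration takes no time and is no camera call; for the wrist camera it gives the pose at the moment of the call.
- manip.sign_off(): hands the job in, once; it reports no verdict.
The state is a dict: "clock": time; "qpos": joint angles; "qd": joint speeds; "effort": joint torques, N m; "position": TCP position; "ee_rot": TCP orientation; "contact_force": force on the tool from outside, world axes, zero at the start; "moment": the same for the moment, N m; "width": finger opening in m.
Only numpy, scipy, OpenCV 4.12 (cv2) and the standard library are available. Lean on these libraries where they do the work, as an engineer would, in place of code of your own. Each camera call takes 0.05 s, during which the arm holds its last target.

### The job

Put the loose blue-striped carton on top of the pile of blue-striped cartons, square and flush with the pile; nobody knows how high that pile stands, so lower the carton gently until you feel it rest on the pile, and only then let go (it holds glass syringes: never drop it or press it down hard). Then lay the temperature logger, screen up and lengthwise, on the middle of that carton in the same gentle way, letting go only once it rests. Leave the orange-striped pile and the other things on the table alone.

Things in the scene. Friction and masses are not known exactly. Their poses are not given: they have to be found in the camera images.
- carton: the loose flat carton of prefilled glass syringes, white with a broad and a narrow blue stripe round it across its length, 130 x 60 x 26 mm (along its x, y, z), about 80 to 150 g, rigid; it starts lying flat on the table. Origin at the centre of its underside, z up. Grip it across its 60 mm width (along its y).
- logger: temperature logger, a light grey flat rectangular case 95 x 48 x 18 mm (along its x, y, z), 85 g, with a screen and two buttons on its top; it starts lying flat on the table, screen up. Origin at the centre of its underside, z up. Grip it across its 48 mm width (along its y).
- tray_blue: fixed shallow blue tray, 214 x 130 x 36 mm (x, y, z), with a pile of blue-striped cartons (130 x 60 x 26 mm, flat) standing in its grey foam liner. Origin at the centre of the tray's underside, on the table, z up. The pile is rigid, centred on the tray, lengthwise along the tray's x. Its level top is 45 to 103 mm above the table, different each time and not given here.
- tray_orange: the same tray with a pile of orange-striped cartons of its own unknown height in the same range (top 45 to 103 mm above the table); to be left alone. Origin and axes as for the blue one.
- sanitizer: bystander: hand sanitizer bottle, 42 mm across, 125 mm high, origin at the centre of its underside
- gloves: bystander: cyan glove box lying flat, 120 x 235 x 68 mm (x, y, z), origin at the centre of its underside
- sharps: bystander: red rectangular sharps bin with a white top, 112 x 152 mm and 190 mm high, its round port open and the port's cap standing up to 236 mm; origin at the centre of its underside
There are look-alikes about, which are no part of the job. What is shaped like the carton but green or red is not meant.

How it is judged:
On the way, in this order (a step that is already met when the one before it is completed fails the run):
1. the carton rests on the blue-striped pile, over its middle and lengthwise, while the fingers still hold it (contact force between carton and tray_blue above 0.3 N and contact force between the fingers and carton above 0.3 N and horizontal distance between carton and tray_blue below 0.02 m and angle between the x axis of carton and the x axis of tray_blue, either way round below 0.2 rad), for 0.1 s.
2. the carton is let go and lies still on the pile (contact force between carton and tray_blue above 0.3 N and contact force between the fingers and carton below 0.05 N and horizontal distance between carton and tray_blue below 0.015 m and linear speed of carton below 0.02 m/s), for 0.2 s.
3. the logger rests on that carton while the fingers still hold it (contact force between logger and carton above 0.2 N and contact force between the fingers and logger above 0.3 N and horizontal distance between logger and carton below 0.02 m), for 0.1 s.
At the end, for the whole second after the job is handed in: The carton lies level on the blue-striped pile, within 15 mm and 8 degrees of square with it; the logger lies level, screen up, on that carton, within 15 mm of its middle and 11 degrees of lengthwise; both released and at rest (all of step 2 and angle between the x axis of carton and the x axis of tray_blue, either way round below 0.14 rad and angle between each of carton, logger's own z axis and vertical below 0.06 rad and horizontal distance between logger and carton below 0.015 m and angle between the x axis of logger and the x axis of carton, either way round below 0.2 rad and contact force between logger and carton above 0.2 N and contact force between the fingers and logger below 0.05 N and linear speed of logger below 0.02 m/s); the robot touches nothing.
It fails at once if the carton or the logger is dropped (falls freely more than about 6 mm) ((linear speed of carton above 0.35 m/s and contact force between carton and anything else below 0.02 N) or (linear speed of logger above 0.35 m/s and contact force between logger and anything else below 0.02 N)).
It fails at once if the carton is pressed on the pile with more than 40 N (contact force between carton and tray_blue above 40 N).
It fails at once if the logger is pressed on the carton with more than 40 N (contact force between logger and carton above 40 N).
It fails at once if the orange-striped pile or its tray is knocked or loaded (contact force between tray_orange and anything else above 3 N).
It fails at once if a bystander is shifted more than 20 mm or tipped (distance of any of sanitizer, gloves, sharps from where it was at the start of the episode above 0.02 m or angle between sanitizer's own z axis and vertical above 0.3 rad).
It also fails if it takes over 64 s, if anything falls off the work surface, if the arm or the gripper's body presses on something with over 40 N, if the wrist force passes 120 N, or if a joint passes its speed limit or range.

## Working session

There is one attempt and no reset: what is moved stays moved. The work goes in short steps, Python scripts to look and compute and a tool call to move; the robot and the scene stay as the last step left them, time stands still between calls to the robot, and variables do not carry over. Pictures are saved under pics/ and viewed, and the job is handed in when it is done.

Besides the shell and the picture viewer there is one more tool, called after "Request:" in YAML: its name, and indented under it one key for each argument. send_rows: Moves the arm, as the interface text tells. Scaled input: -1 to 1 covers 40 cm each way for a shift and 0.08 rad each way for a turn. Its arguments: {"type":"object","properties":{"delta_pos":{"type":"array","items":{"type":"array","items":{"type":"number"}}},"angular":{"type":"array","items":{"type":"array","items":{"type":"number"}}},"hand":{"type":"number"},"squeeze":{"type":"number"}},"required":["delta_pos","angular"]}

```bash
ls; mkdir -p pics; python3 - <<'E'
from rig import manip
import cv2,numpy as np
s=manip.get_state();print(s)
for n in("scene","top","wrist"):
    cv2.imwrite(f"pics/{n}0.png",manip.get_image(n));c=manip.calibration(n);print(n,c)
E
```

```text
pics
{'clock': 0.0, 'qpos': array([-1.35699554e+00,  2.76607893e-01,  1.50611882e+00, -1.31176244e-05,
        1.36070152e+00, -1.20978332e-01]), 'qd': array([-2.67833607e-04,  1.56004798e-03,  3.00539514e-04,  2.27632846e-03,
        9.19888982e-05,  4.84495501e-04]), 'effort': array([-1.16181658e-03, -4.16779768e+01, -2.45805073e+01, -1.03706673e-04,
        1.11132808e-02,  5.86927541e-06]), 'position': array([ 0.18882075, -0.54259769,  0.24943803]), 'ee_rot': array([-6.13424694e-04,  8.15034365e-01, -5.79411893e-01, -6.82702368e-04]), 'contact_force': array([-0.11325264, -0.47771447,  1.11070308]), 'moment': array([ 0.03403771, -0.0398286 ,  0.06843962]), 'width': 0.08552837988876576}
scene {'fx': 497.1989245705671, 'fy': 497.1989245705671, 'cx': 249.86087927748045, 'cy': 186.76831014690197, 'camera_from_world': array([[ 0.66780325,  0.7443311 ,  0.00316686, -0.419954  ],
       [-0.50054984,  0.44592914,  0.74202227,  0.19513275],
       [ 0.55089806, -0.49711006,  0.67036775, -1.92757183],
       [ 0.        ,  0.        ,  0.        ,  1.        ]])}
top {'fx': 380.41795036170333, 'fy': 380.41795036170333, 'cx': 248.1940884159601, 'cy': 192.42064581260902, 'camera_from_world': array([[-0.00758443, -0.99970669,  0.02300006,  0.06387064],
       [ 0.99248432, -0.00471634,  0.12228099, -0.52012089],
       [-0.12213664,  0.02375463,  0.99222898, -1.2106784 ],
       [ 0.        ,  0.        ,  0.        ,  1.        ]])}
wrist {'fx': 271.60283379343355, 'fy': 271.60283379343355, 'cx': 253.0044758326371, 'cy': 190.6859455117989, 'camera_from_world': array([[ 0.32841723, -0.94453121, -0.00170743, -0.5736264 ],
       [ 0.90084601,  0.3137701 , -0.30004132,  0.03872282],
       [ 0.28393413,  0.09700061,  0.95392468, -0.38105961],
       [ 0.        ,  0.        ,  0.        ,  1.        ]])}
```

View pics/scene0.png

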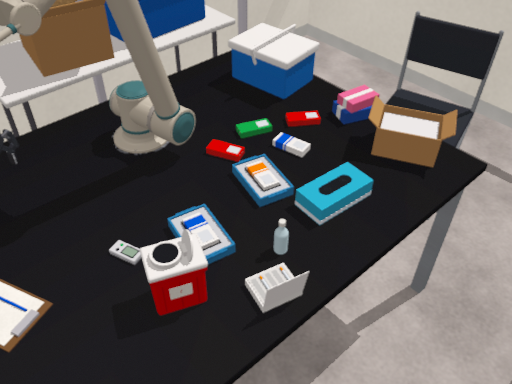

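View pics/top0.png

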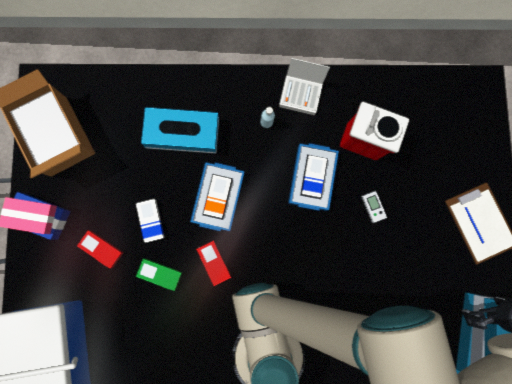

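View pics/wrist0.png

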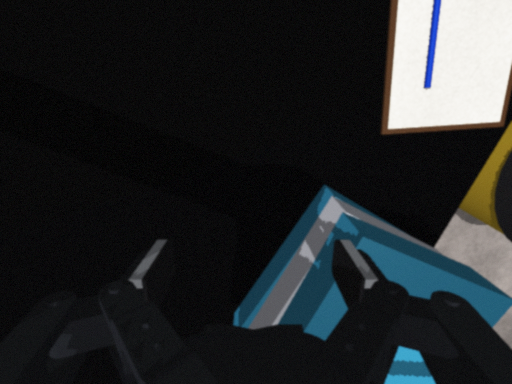

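Candidates in the top view:
- **Carton:** white with blue stripes at (150,220). Look-alikes are red at (99,249) and (213,263) and green at (158,275).
- **Logger:** light grey case at (374,206).
- **Target pile:** blue tray at (314,177). The orange one at (217,196) is to be avoided.

I'll check these with close crops.

```bash
python3 - <<'E'
import cv2,numpy as np
t=cv2.imread("pics/top0.png");s=cv2.imread("pics/scene0.png")
def c(im,x,y,w=40,z=5):return cv2.resize(im[y-w:y+w,x-w:x+w],None,fx=z,fy=z,interpolation=cv2.INTER_CUBIC)
a=np.hstack([c(t,150,220,36,7)[:504],]);
top=np.hstack([cv2.resize(c(t,150,220,30,4),(266,266)),cv2.resize(c(t,374,206,30,4),(266,266)),cv2.resize(c(t,314,177,40,4),(266,266))])
bot=np.hstack([cv2.resize(c(s,291,145,30,4),(266,266)),cv2.resize(c(s,125,252,30,4),(266,266)),cv2.resize(c(s,201,235,40,4),(266,266))])
cv2.imwrite("pics/crop1.png",np.vstack([top,bot]))
E
```

```text
(no output)
```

View pics/crop1.png

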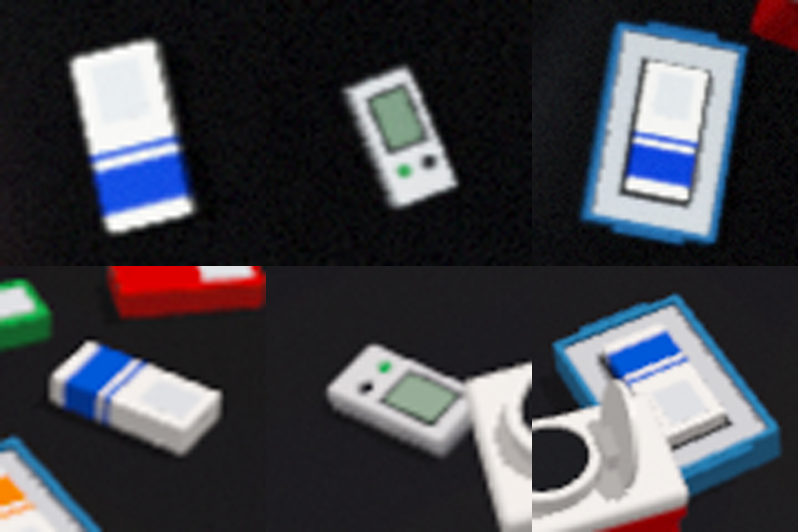

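```bash
cat > h.py <<'E'
import cv2,numpy as np
from scipy.optimize import minimize
def proj(c,P):
    P=np.atleast_2d(P);T=c["camera_from_world"];q=P@T[:3,:3].T+T[:3,3]
    return np.c_[c["fx"]*q[:,0]/-q[:,2]+c["cx"],c["fy"]*-q[:,1]/-q[:,2]+c["cy"]]
def unproj(c,u,v,z):
    T=c["camera_from_world"];R=T[:3,:3];o=-R.T@T[:3,3]
    d=R.T@np.array([(u-c["cx"])/c["fx"],-(v-c["cy"])/c["fy"],-1.]);return o+d*(z-o[2])/d[2]
def box(x,y,yaw,L,W,z0,z1):
    r=np.array([[np.cos(yaw),-np.sin(yaw)],[np.sin(yaw),np.cos(yaw)]])
    p=np.array([[a*L/2,b*W/2] for a in(-1,1) for b in(-1,1)])@r.T+[x,y]
    return np.vstack([np.c_[p,np.full(4,z)] for z in(z0,z1)])
def maskat(m,u,v,r=25):
    # component(s) at pixel
    n,l=cv2.connectedComponents(m.astype(np.uint8));k=l[v,u];return l==k if k else None
def fit(views,L,W,z0,z1,init):
    K=8
    def cost(p):
        e=0
        for c,m,(x0,y0,x1,y1) in views:
            h=cv2.convexHull(proj(c,box(*p,L,W,z0,z1)).astype(np.float32))[:,0]
            im=np.zeros(((y1-y0)*K,(x1-x0)*K),np.uint8)
            cv2.fillConvexPoly(im,np.round((h+.5-[x0,y0])*K).astype(np.int32),255)
            s=cv2.resize(im,(x1-x0,y1-y0),interpolation=cv2.INTER_AREA)/255.
            e+=np.abs(s-m[y0:y1,x0:x1]).sum()/m[y0:y1,x0:x1].sum()
        return e
    best=None
    for dy in(-.1,0,.1):
        i=np.array(init)+[0,0,dy]
        sx=np.array([i,i+[.012,0,0],i+[0,.012,0],i+[0,0,.12]])
        r=minimize(cost,i,method="Nelder-Mead",options=dict(initial_simplex=sx,xatol=1e-4,fatol=1e-5))
        if best is None or r.fun<best.fun:best=r
    return best
E
python3 - <<'E'
from h import *
from rig import manip
ct,cs=manip.calibration("top"),manip.calibration("scene")
t=cv2.imread("pics/top0.png");s=cv2.imread("pics/scene0.png")
def mk(im,u,v,w,th=75):
    g=cv2.resize(im,None,fx=1,fy=1).max(2)>th
    g=cv2.morphologyEx(g.astype(np.uint8),cv2.MORPH_CLOSE,np.ones((5,5)))
    m=maskat(g,u,v);ys,xs=np.nonzero(m);
    print("comp",xs.min(),xs.max(),ys.min(),ys.max(),m.sum())
    return m.astype(float),(xs.min()-6,ys.min()-6,xs.max()+7,ys.max()+7)
def go(n,tu,sv,L,W,z0,z1,yaw,use_s=True):
    m,b=mk(t,*tu,30);v=[(ct,m,b)]
    if sv and use_s:
        m2,b2=mk(s,*sv,30);v.append((cs,m2,b2))
    p=unproj(ct,*tu,(z0+z1)/2);r=fit(v,L,W,z0,z1,[p[0],p[1],yaw]);print(n,r.x,r.fun,np.degrees(r.x[2]))
    return r.x
go("carton top",(150,220),None,.13,.06,0,.026,.2)
go("carton both",(150,220),(291,145),.13,.06,0,.026,.2)
go("logger",(374,206),None,.095,.048,0,.018,.3)
go("logger both",(374,206),(125,252),.095,.048,0,.018,.3)
x=go("tray",(314,177),None,.214,.130,0,.036,-.1)
go("orange",(217,196),None,.214,.130,0,.036,-.15)
for n,p in dict(san=(267,118),sharps=(385,125),gloves=(180,130),clip=(480,222)).items():print(n,unproj(ct,*p,0.1))
# pile top quad for heights
for h in(.045,.074,.103):print(h,proj(ct,box(*x,.13,.06,h,h)[:4]).round(1).tolist())
E
```

```text
comp 136 163 199 242 864
carton top [0.43281713 0.38361695 0.23747276] 0.04666394335511982 13.606187150687717
comp 136 163 199 242 864
comp 272 310 132 157 587
carton both [0.43262168 0.38408648 0.23759787] 0.12698991957184164 13.613354940054496
comp 361 386 191 222 478
logger [ 0.47469061 -0.35768451  0.36020325] 0.05639511034539339 20.638125742199144
comp 361 386 191 222 478
comp 109 235 203 315 6334
logger both [ 0.4745655  -0.35785971  0.35570093] 0.9826263427120111 20.38016202477571
comp 289 338 143 210 2582
tray [ 0.5748365  -0.15608811 -0.19032093] 0.050937865463768765 -10.904586262443377
comp 190 243 162 230 2658
orange [ 0.5092562   0.16228821 -0.2315708 ] 0.04521164372445743 -13.268029363789218
san [0.74884597 0.00102654 0.1       ]
sharps [ 0.72585119 -0.3742242   0.1       ]
gloves [0.71005657 0.27448375 0.1       ]
clip [ 0.4163485  -0.65490513  0.1       ]
0.045 [[320.5, 196.2], [302.3, 192.8], [326.8, 157.5], [308.8, 154.2]]
0.074 [[322.5, 195.2], [303.8, 191.7], [328.9, 155.6], [310.5, 152.1]]
0.103 [[324.5, 194.1], [305.4, 190.5], [331.0, 153.6], [312.2, 150.0]]
```

The crops confirm the carton, the logger and the blue-striped pile. Next I'll write a move-planning helper and look more closely from the wrist on the way.

```bash
cat >> h.py <<'E'
from scipy.spatial.transform import Rotation as Ro
def rot(s):
    q=s["ee_rot"];return Ro.from_quat([q[1],q[2],q[3],q[0]])
def down(deg):
    a=np.radians(deg);x=np.array([np.cos(a),np.sin(a),0]);z=np.array([0,0,-1.]);return Ro.from_matrix(np.c_[x,np.cross(z,x),z])
def plan(s,p,deg):
    R=rot(s);d=R.inv().apply(np.array(p)-s["position"]);w=(R.inv()*down(deg)).as_rotvec()
    x=R.as_matrix()[:,0]
    print("pos",s["position"].round(4),"xang",np.degrees(np.arctan2(x[1],x[0])).round(2),"F",s["contact_force"].round(2),"w",round(s["width"],4),"t",s["clock"])
    print("dtool",d.round(4),"units(total)",(d/.4).round(4),"rows",np.linalg.norm(d)/.04,"| turn units",(w/.08).round(3))
E
python3 - <<'E'
from h import *
from rig import manip
s=manip.get_state();c=manip.calibration("wrist");T=c["camera_from_world"];o=-T[:3,:3].T@T[:3,3]
print("cam in tool",rot(s).inv().apply(o-s["position"]),"axis",rot(s).inv().apply(-T[2,:3]))
plan(s,[.52,-.25,.30],-80)
plan(s,[.36,-.12,.30],-90)
E
```

```text
cam in tool [-0.00050951 -0.07728951 -0.12450361] axis [-2.86760603e-04  3.00188048e-01  9.53880000e-01]
pos [ 0.1888 -0.5427  0.2496] xang -70.82 F [ 0.15 -0.29 -0.16] w 0.0858 t 0.15
dtool [-0.1677 -0.409  -0.0501] units(total) [-0.4193 -1.0224 -0.1252] rows 11.120966839681493 | turn units [-0.     0.018  2.003]
pos [ 0.1888 -0.5427  0.2496] xang -70.82 F [ 0.15 -0.29 -0.16] w 0.0858 t 0.15
dtool [-0.3431 -0.3006 -0.0498] units(total) [-0.8576 -0.7514 -0.1246] rows 11.470257502178372 | turn units [1.000e-03 1.800e-02 4.185e+00]
```

Request:
send_rows:
  delta_pos:
    - [-0.035,-0.085,-0.0104]
    - [-0.035,-0.085,-0.0104]
    - [-0.035,-0.085,-0.0104]
    - [-0.035,-0.085,-0.0104]
    - [-0.035,-0.085,-0.0104]
  angular:
    - [0,0,0]
    - [0,0,0]
    - [0,0,0]
    - [0,0,0]
    - [0,0,0]

```text
clock: 0.57
position: [0.3273, -0.4198, 0.271]
ee_rot: [-0.0, 0.815, -0.58, -0.0]
contact_force: [-0.9, -1.0, -0.4]
width: 0.0854
```

Request:
send_rows:
  delta_pos:
    - [-0.035,-0.085,-0.0104]
    - [-0.035,-0.085,-0.0104]
    - [-0.035,-0.085,-0.0104]
    - [-0.035,-0.085,-0.0104]
    - [-0.035,-0.085,-0.0104]
  angular:
    - [0,0,0]
    - [0,0,0]
    - [0,0,0]
    - [0,0,0]
    - [0,0,0]

```text
clock: 0.98
position: [0.465, -0.2976, 0.2919]
ee_rot: [0.0, 0.815, -0.579, -0.0]
contact_force: [-0.2, -0.5, 0.2]
width: 0.0853
```

Request:
send_rows:
  delta_pos:
    - [-0.035,-0.085,-0.0104]
    - [-0.035,-0.085,-0.0104]
    - [0,0,0]
    - [0,0,0]
  angular:
    - [0,0,1]
    - [0,0,1]
    - [0,0,0]
    - [0,0,0]

```text
clock: 1.32
position: [0.5221, -0.2513, 0.2998]
ee_rot: [0.0, 0.767, -0.641, -0.0]
contact_force: [-0.5, -0.3, -0.8]
width: 0.0855
```

```bash
python3 - <<'E'
from h import *
from rig import manip
import pickle
s=manip.get_state();c=manip.calibration("wrist");im=manip.get_image("wrist");cv2.imwrite("pics/wrist1.png",im);pickle.dump((s,c),open("w1.pkl","wb"))
plan(s,[.4326,.3835,.25],-76.4)
for n,p in dict(tray=[.575,-.156,.036],log=[.4747,-.3577,.018]).items():print(n,proj(c,p))
E
```

```text
pos [ 0.5221 -0.2513  0.2998] xang -79.75 F [-0.52 -0.32 -0.81] w 0.0855 t 1.3167
dtool [-0.6406 -0.025   0.0499] units(total) [-1.6014 -0.0625  0.1248] rows 16.074632355749852 | turn units [ 0.007  0.002 -0.73 ]
tray [[192.10646934 111.31895912]]
log [[314.257871   199.52822334]]
```

View pics/wrist1.png

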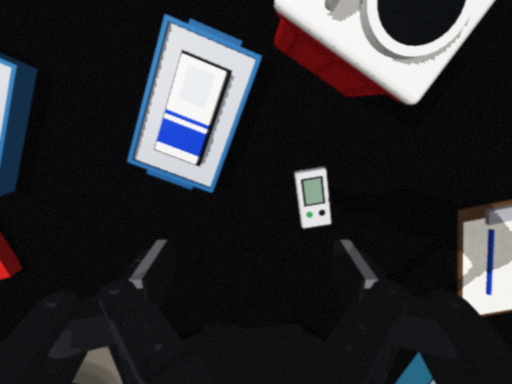

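The wrist view shows the tray around (195,105), with a dark recess around its pile, and the logger at (313,198). I'll refine both fits and estimate the pile height.

```bash
python3 - <<'E'
from h import *
import pickle
s,c=pickle.load(open("w1.pkl","rb"));im=cv2.imread("pics/wrist1.png")
g=(im.max(2)>75).astype(np.uint8)
g=cv2.morphologyEx(g,cv2.MORPH_CLOSE,np.ones((7,7)))
def bb(m):
    ys,xs=np.nonzero(m);return (xs.min()-6,ys.min()-6,xs.max()+7,ys.max()+7)
m=maskat(g,313,188).astype(float);r=fit([(c,m,bb(m))],.095,.048,0,.018,[.4747,-.3577,.36]);print("logger",r.x,np.degrees(r.x[2]),r.fun)
m=maskat(g,195,105);m=cv2.morphologyEx(m.astype(np.uint8),cv2.MORPH_CLOSE,np.ones((25,25))).astype(float)
r=fit([(c,m,bb(m))],.214,.13,0,.036,[.575,-.156,-.19]);x=r.x;print("tray",x,np.degrees(x[2]),r.fun)
o=cv2.resize(im[0:200,110:280],None,fx=4,fy=4,interpolation=cv2.INTER_CUBIC)[:, :680]
for b,col in((box(*x,.214,.13,.036,.036)[:4],(0,255,0)),(box(*x,.214,.13,0,0)[:4],(0,255,255)),(box(*x,.13,.06,.05,.05)[:4],(0,0,255)),(box(*x,.13,.06,.09,.09)[:4],(255,0,255))):
    p=((proj(c,b)+.5-[110,0])*4).astype(int)[[0,1,3,2]];cv2.polylines(o,[p],True,col,1)
cv2.imwrite("pics/crop2.png",o[:600])
E
```

```text
logger [ 0.47434516 -0.35683068  0.35228208] 20.184276396601387 0.02765616657768286
tray [ 0.57461988 -0.15292665 -0.19403152] -11.117187418209266 0.03260772058033859
```

View pics/crop2.png

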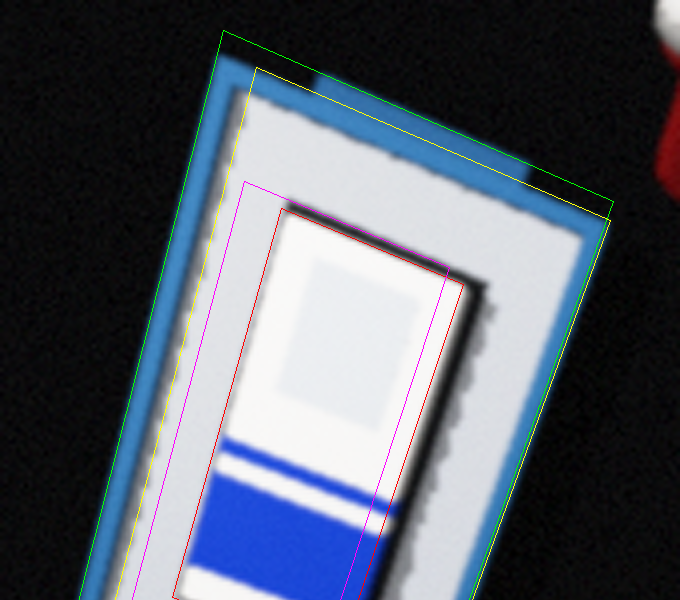

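```bash
python3 - <<'E'
from h import *
import pickle
from rig import manip
s,cw=pickle.load(open("w1.pkl","rb"));ct=manip.calibration("top")
for nm,c,f,uv in(("wrist",cw,"pics/wrist1.png",(195,105)),("top",ct,"pics/top0.png",(314,177))):
    im=cv2.imread(f);g=cv2.morphologyEx((im.max(2)>75).astype(np.uint8),cv2.MORPH_CLOSE,np.ones((7,7)))
    m=maskat(g,*uv);m=cv2.morphologyEx(m.astype(np.uint8),cv2.MORPH_CLOSE,np.ones((25,25))).astype(float)
    ys,xs=np.nonzero(m);b=(xs.min()-6,ys.min()-6,xs.max()+7,ys.max()+7)
    for L in(.194,.198,.202,.206,.21):
        r=fit([(c,m,b)],L,.13,0,.036,[.575,-.156,-.17]);print(nm,L,r.x.round(4),np.degrees(r.x[2]).round(2),round(r.fun,4))
# pile top corners from wrist crop by hue-free lines
corn={"TL":(290,212),"TR":(466,284)}
for n,(u,v) in corn.items():
    for h in(.045,.05,.06):print(n,h,unproj(cw,110+u/4-.5,v/4-.5,h).round(4))
E
```

```text
wrist 0.194 [ 0.5785 -0.1536 -0.1949] -11.16 0.0742
wrist 0.198 [ 0.5765 -0.1533 -0.1937] -11.1 0.0592
wrist 0.202 [ 0.5749 -0.153  -0.1941] -11.12 0.0446
wrist 0.206 [ 0.5753 -0.153  -0.1952] -11.18 0.0381
wrist 0.21 [ 0.5749 -0.153  -0.1929] -11.05 0.0344
top 0.194 [ 0.5741 -0.1557 -0.19  ] -10.89 0.0641
top 0.198 [ 0.5746 -0.1559 -0.1888] -10.82 0.0475
top 0.202 [ 0.5744 -0.156  -0.1953] -11.19 0.0384
top 0.206 [ 0.575  -0.156  -0.1953] -11.19 0.0363
top 0.21 [ 0.5748 -0.156  -0.1924] -11.02 0.0381
TL 0.045 [ 0.6442 -0.1374  0.045 ]
TL 0.05 [ 0.6436 -0.1387  0.05  ]
TL 0.06 [ 0.6424 -0.1413  0.06  ]
TR 0.045 [ 0.6334 -0.1951  0.045 ]
TR 0.05 [ 0.633  -0.1957  0.05  ]
TR 0.06 [ 0.632  -0.1968  0.06  ]
```

Pile corners in the wrist view fit a top of about 45–50 mm. The tray is at (0.575, -0.1545), yaw -11.1°. Now to above the carton.

Request:
send_rows:
  delta_pos:
    - [-0.094,-0.0037,0]
    - [-0.094,-0.0037,0]
    - [-0.094,-0.0037,0]
    - [-0.094,-0.0037,0]
    - [-0.094,-0.0037,0]
  angular:
    - [0,0,0]
    - [0,0,0]
    - [0,0,0]
    - [0,0,0]
    - [0,0,0]

```text
clock: 1.78
position: [0.4939, -0.0662, 0.2999]
ee_rot: [0.0, 0.765, -0.644, -0.0]
contact_force: [0.8, -0.4, 0.5]
width: 0.0854
```

Request:
send_rows:
  delta_pos:
    - [-0.094,-0.0037,0]
    - [-0.094,-0.0037,0]
    - [-0.094,-0.0037,0]
    - [-0.094,-0.0037,0]
    - [-0.094,-0.0037,0]
  angular:
    - [0,0,0]
    - [0,0,0]
    - [0,0,0]
    - [0,0,0]
    - [0,0,0]

```text
clock: 2.2
position: [0.469, 0.1201, 0.3001]
ee_rot: [0.0, 0.765, -0.643, 0.0]
contact_force: [0.5, -0.3, 0.2]
width: 0.0854
```

Request:
send_rows:
  delta_pos:
    - [-0.094,-0.0037,0.02]
    - [-0.094,-0.0037,0.02]
    - [-0.094,-0.0037,0.02]
    - [-0.094,-0.0037,0.02]
    - [-0.094,-0.0037,0.02]
  angular:
    - [0,0,0]
    - [0,0,0]
    - [0,0,0]
    - [0,0,0]
    - [0,0,0]

```text
clock: 2.62
position: [0.4444, 0.3064, 0.2597]
ee_rot: [0.0, 0.766, -0.643, 0.0]
contact_force: [0.5, -0.9, 0.7]
width: 0.0856
```

Request:
send_rows:
  delta_pos:
    - [-0.094,-0.0037,0.02]
    - [-0.094,-0.0037,0.02]
    - [0,0,0]
    - [0,0,0]
  angular:
    - [0,0,0]
    - [0,0,-0.73]
    - [0,0,0]
    - [0,0,0]

```text
clock: 2.95
position: [0.4342, 0.3809, 0.2429]
ee_rot: [0.001, 0.785, -0.619, 0.0]
contact_force: [-0.2, -0.7, -0.8]
width: 0.0852
```

```bash
python3 - <<'E'
from h import *
from rig import manip
s=manip.get_state();c=manip.calibration("wrist");im=manip.get_image("wrist");cv2.imwrite("pics/wrist2.png",im)
print(s["qpos"].round(2))
plan(s,[.4326,.3835,.016],-76.4)
print(proj(c,[.4326,.3835,.026]))
g=cv2.morphologyEx((im.max(2)>90).astype(np.uint8),cv2.MORPH_CLOSE,np.ones((7,7)))
u,v=proj(c,[.4326,.3835,.026])[0].astype(int)
m=maskat(g,u,v).astype(float);ys,xs=np.nonzero(m);b=(xs.min()-6,ys.min()-6,xs.max()+7,ys.max()+7);print(b)
r=fit([(c,m,b)],.13,.06,0,.026,[.4326,.3835,.237]);print(r.x,np.degrees(r.x[2]),r.fun)
plan(s,[*r.x[:2],.016],np.degrees(r.x[2])-90)
E
```

```text
[ 0.6   0.29  1.51 -0.    1.35  1.94]
pos [0.4342 0.3809 0.2429] xang -76.55 F [-0.18 -0.74 -0.79] w 0.0852 t 2.95
dtool [-0.0033  0.0005  0.2269] units(total) [-0.0082  0.0011  0.5673] rows 5.673686651829476 | turn units [ 0.028 -0.023 -0.033]
[[250.99382621 168.58667517]]
(np.int64(220), np.int64(108), np.int64(283), np.int64(222))
[0.43343419 0.38343044 0.23737644] 13.600668022643768 0.04542708308555934
pos [0.4342 0.3809 0.2429] xang -76.55 F [-0.18 -0.74 -0.79] w 0.0852 t 2.95
dtool [-0.003  -0.0003  0.2269] units(total) [-0.0076 -0.0009  0.5673] rows 5.673557870187502 | turn units [ 0.028 -0.023 -0.033]
```

View pics/wrist2.png

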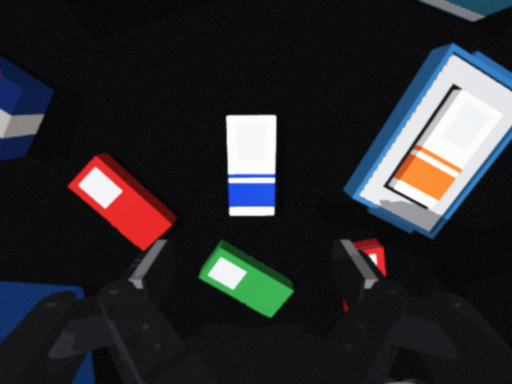

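Request:
send_rows:
  delta_pos:
    - [-0.0076,-0.0009,0.08]
    - [0,0,0.09]
    - [0,0,0.09]
    - [0,0,0.09]
    - [0,0,0.08]
  angular:
    - [0.028,-0.023,-0.033]
    - [0,0,0]
    - [0,0,0]
    - [0,0,0]
    - [0,0,0]

```text
clock: 3.42
position: [0.435, 0.3817, 0.0712]
ee_rot: [-0.001, 0.784, -0.62, 0.0]
contact_force: [-0.0, 0.0, 0.2]
width: 0.0853
```

Request:
send_rows:
  delta_pos:
    - [0,0,0.06]
    - [0,0,0.04]
    - [0,0,0.019]
    - [0,0,0]
    - [0,0,0]
  angular:
    - [0,0,0]
    - [0,0,0]
    - [0,0,0]
    - [0,0,0]
    - [0,0,0]

```text
clock: 3.83
position: [0.4356, 0.3837, 0.0254]
ee_rot: [-0.002, 0.785, -0.62, 0.0]
contact_force: [-0.1, 0.2, 1.6]
width: 0.0853
```

```bash
python3 - <<'E'
from h import *
from rig import manip
s=manip.get_state();cv2.imwrite("pics/wrist3.png",manip.get_image("wrist"))
plan(s,[.4334,.3834,.023],-76.4)
E
```

```text
pos [0.4356 0.3837 0.0254] xang -76.59 F [-0.08  0.21  1.6 ] w 0.0853 t 3.8333
dtool [-0.0002  0.0022  0.0024] units(total) [-0.0006  0.0055  0.0059] rows 0.0811044188177044 | turn units [-0.04   0.022 -0.041]
```

View pics/wrist3.png

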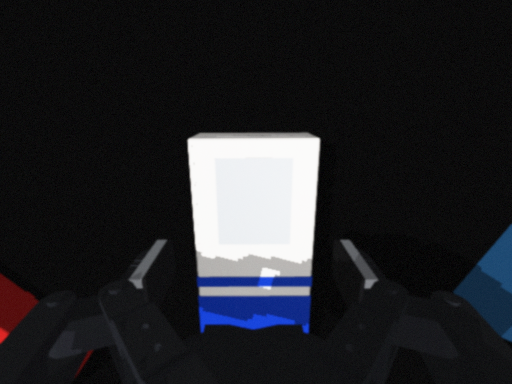

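The carton is centred between the jaws. I'll correct the last 2 mm and close.

Request:
send_rows:
  delta_pos:
    - [0,0.0055,0.006]
    - [0,0,0]
  angular:
    - [-0.04,0.022,-0.041]
    - [0,0,0]

```text
clock: 4.05
position: [0.4327, 0.3842, 0.0233]
ee_rot: [-0.0, 0.786, -0.618, -0.0]
contact_force: [0.5, -0.4, -0.4]
width: 0.0852
```

Request:
send_rows:
  delta_pos:
    - [0,0,0]
    - [0,0,0]
    - [0,0,0]
    - [0,0,0]
    - [0,0,0]
  angular:
    - [0,0,0]
    - [0,0,0]
    - [0,0,0]
    - [0,0,0]
    - [0,0,0]
  hand: 50
  squeeze: 30

```text
clock: 4.47
position: [0.4326, 0.3844, 0.0228]
ee_rot: [-0.0, 0.786, -0.618, -0.0]
contact_force: [-1.5, -0.5, 6.2]
width: 0.0597
```

Request:
send_rows:
  delta_pos:
    - [0,0,0]
    - [0,0,0]
    - [0,0,0]
  angular:
    - [0,0,0]
    - [0,0,0]
    - [0,0,0]

```text
clock: 4.72
position: [0.4326, 0.3844, 0.0229]
ee_rot: [-0.0, 0.786, -0.618, -0.0]
contact_force: [-1.1, -0.3, 6.3]
width: 0.0595
```

Request:
send_rows:
  delta_pos:
    - [0,0,-0.01]
    - [0,0,-0.03]
    - [0,0,-0.06]
    - [0,0,0]
    - [0,0,0]
  angular:
    - [0,0,0]
    - [0,0,0]
    - [0,0,0]
    - [0,0,0]
    - [0,0,0]

```text
clock: 5.13
position: [0.4331, 0.3847, 0.0629]
ee_rot: [-0.001, 0.786, -0.618, 0.0]
contact_force: [-0.2, -0.9, -1.8]
width: 0.0593
```

```bash
python3 - <<'E'
from h import *
from rig import manip
s=manip.get_state();cv2.imwrite("pics/wrist4.png",manip.get_image("wrist"))
plan(s,[.575,-.1545,.20],-101.1);print(s["moment"])
E
```

```text
pos [0.4331 0.3847 0.0629] xang -76.3 F [-0.2  -0.86 -1.81] w 0.0593 t 5.1333
dtool [ 0.5573 -0.0103 -0.1376] units(total) [ 1.3933 -0.0258 -0.344 ] rows 14.353993354316385 | turn units [-0.016  0.017  5.411]
[ 0.0708134   0.01013977 -0.0076449 ]
```

View pics/wrist4.png

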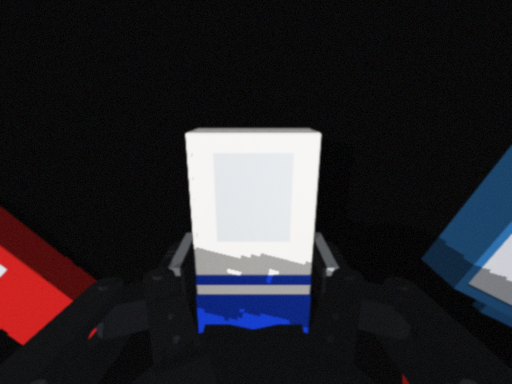

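Carton held: width 59.3 mm and lifted level. I'll raise it, then carry it over.

Request:
send_rows:
  delta_pos:
    - [0,0,-0.05]
    - [0,0,-0.09]
    - [0,0,-0.09]
    - [0.03,0,-0.08]
    - [0.06,0,-0.034]
  angular:
    - [0,0,0]
    - [0,0,0]
    - [0,0,0]
    - [0,0,0]
    - [0,0,0]

```text
clock: 5.6
position: [0.4422, 0.3517, 0.2028]
ee_rot: [-0.003, 0.787, -0.617, 0.0]
contact_force: [0.8, 0.4, -0.5]
width: 0.0591
```

Request:
send_rows:
  delta_pos:
    - [0.09,0,0]
    - [0.09,0,0]
    - [0.09,0,0]
    - [0.09,0,0]
    - [0.09,0,0]
  angular:
    - [0,0,0]
    - [0,0,0]
    - [0,0,0]
    - [0,0,0]
    - [0,0,0]

```text
clock: 6.02
position: [0.4829, 0.1726, 0.1983]
ee_rot: [0.001, 0.787, -0.618, -0.001]
contact_force: [1.3, -0.6, -1.3]
width: 0.0591
```

Request:
send_rows:
  delta_pos:
    - [0.09,0,0]
    - [0.09,0,0]
    - [0.09,0,0]
    - [0.09,0,0]
    - [0.09,0,0]
  angular:
    - [0,0,0]
    - [0,0,0]
    - [0,0,0]
    - [0,0,0]
    - [0,0,0]

```text
clock: 6.43
position: [0.5256, -0.0022, 0.1981]
ee_rot: [0.001, 0.786, -0.618, -0.002]
contact_force: [0.7, 0.5, -0.3]
width: 0.0594
```

Request:
send_rows:
  delta_pos:
    - [0.09,0,0]
    - [0.09,0,0]
    - [0.08,0,0]
    - [0.06,0,0]
    - [0.04,0,0]
  angular:
    - [0,0,0]
    - [0,0,0]
    - [0,0,0.6]
    - [0,0,0.7]
    - [0,0,0.7]

```text
clock: 6.85
position: [0.5576, -0.1438, 0.1978]
ee_rot: [0.001, 0.733, -0.68, -0.001]
contact_force: [-0.8, -0.2, -1.4]
width: 0.059
```

Request:
send_rows:
  delta_pos:
    - [0,0,0]
    - [0,0,0]
    - [0,0,0]
    - [0,0,0]
    - [0,0,0]
  angular:
    - [0,0,0.9]
    - [0,0,0.9]
    - [0,0,0.9]
    - [0,0,0.7]
    - [0,0,0]

```text
clock: 7.27
position: [0.5569, -0.1408, 0.1979]
ee_rot: [-0.001, -0.635, 0.772, 0.002]
contact_force: [0.2, 0.5, -1.2]
width: 0.0592
```

Request:
send_rows:
  delta_pos:
    - [0,0,0]
    - [0,0,0]
  angular:
    - [0,0,0]
    - [0,0,0]

```text
clock: 7.43
position: [0.5573, -0.1408, 0.1989]
ee_rot: [-0.001, -0.636, 0.772, 0.001]
contact_force: [0.3, 0.2, -1.4]
width: 0.059
```

```bash
python3 - <<'E'
from h import *
from rig import manip
s=manip.get_state();c=manip.calibration("wrist");im=manip.get_image("wrist");cv2.imwrite("pics/wrist5.png",im)
plan(s,[.575,-.1545,.20],-101.1);print(s["moment"])
cv2.imwrite("pics/scene5.png",manip.get_image("scene"));cv2.imwrite("pics/top5.png",manip.get_image("top"))
E
```

```text
pos [ 0.5573 -0.1408  0.1989] xang -100.98 F [ 0.33  0.23 -1.41] w 0.059 t 7.4333
dtool [ 0.0101 -0.02   -0.0012] units(total) [ 0.0252 -0.0499 -0.003 ] rows 0.5595064050757595 | turn units [ 0.031 -0.001  0.027]
[-0.00016165  0.0014315  -0.03488159]
```

View pics/wrist5.png

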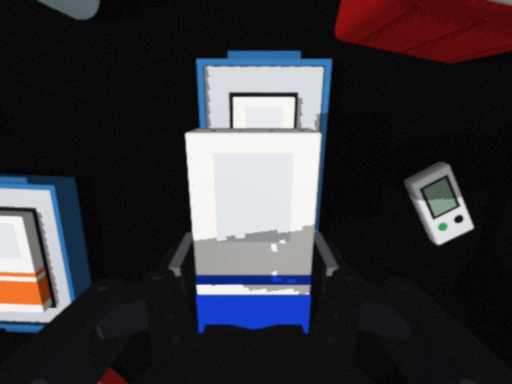

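View pics/scene5.png

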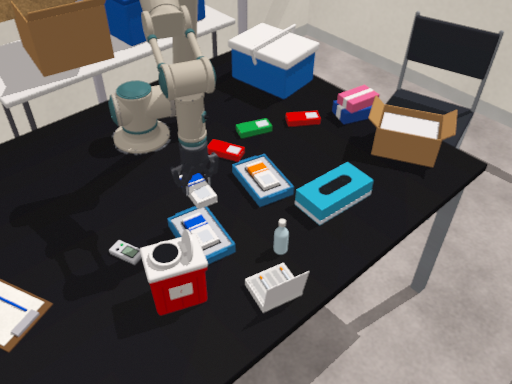

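The carton is square with the tray. Its sides run parallel to the rim, whose edges are at x≈200 and x≈330. I'll shift 10/20 mm to centre it and drop to a safe height.

Request:
send_rows:
  delta_pos:
    - [0.0125,-0.025,0.03]
    - [0.0125,-0.025,0.05]
    - [0,0,0.04]
    - [0,0,0.03]
    - [0,0,0.02]
  angular:
    - [0.03,0,0.03]
    - [0,0,0]
    - [0,0,0]
    - [0,0,0]
    - [0,0,0]

```text
clock: 8.0
position: [0.5752, -0.155, 0.1292]
ee_rot: [-0.0, -0.635, 0.773, 0.0]
contact_force: [-0.7, -0.2, -1.1]
width: 0.0596
```

Request:
send_rows:
  delta_pos:
    - [0,0,0]
    - [0,0,0]
    - [0,0,0]
  angular:
    - [0,0,0]
    - [0,0,0]
    - [0,0,0]

```text
clock: 8.25
position: [0.5762, -0.1551, 0.1323]
ee_rot: [0.001, -0.635, 0.773, -0.001]
contact_force: [-0.0, -0.0, -0.6]
width: 0.0591
```

```bash
python3 - <<'E'
from h import *
from rig import manip
s=manip.get_state();c=manip.calibration("wrist");im=manip.get_image("wrist");cv2.imwrite("pics/wrist6.png",im)
plan(s,[.575,-.1545,.10],-101.1);print(s["moment"])
E
```

```text
pos [ 0.5762 -0.1551  0.1323] xang -101.19 F [-0.04 -0.03 -0.6 ] w 0.0591 t 8.25
dtool [-0.0003  0.0013  0.0323] units(total) [-0.0009  0.0034  0.0809] rows 0.8093731832740311 | turn units [-0.038 -0.009 -0.019]
[ 0.01941027 -0.0801427  -0.02788127]
```

View pics/wrist6.png

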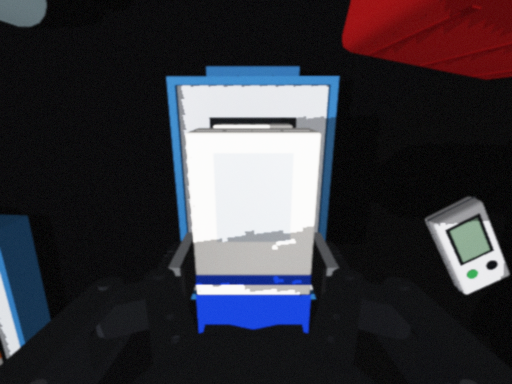

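Request:
send_rows:
  delta_pos:
    - [0,0.0034,0.01]
    - [0,0,0.01]
    - [0,0,0.01]
    - [0,0,0]
  angular:
    - [-0.038,0,-0.019]
    - [0,0,0]
    - [0,0,0]
    - [0,0,0]

```text
clock: 8.63
position: [0.5735, -0.1542, 0.1189]
ee_rot: [-0.001, -0.635, 0.772, 0.001]
contact_force: [0.7, 0.4, -1.4]
width: 0.0591
```

Request:
send_rows:
  delta_pos:
    - [0,0,0.007]
    - [0,0,0.007]
    - [0,0,0.007]
    - [0,0,0]
  angular:
    - [0,0,0]
    - [0,0,0]
    - [0,0,0]
    - [0,0,0]

```text
clock: 8.97
position: [0.5737, -0.1543, 0.1107]
ee_rot: [-0.001, -0.635, 0.772, 0.001]
contact_force: [-0.4, -0.2, -0.4]
width: 0.0595
```

Request:
send_rows:
  delta_pos:
    - [0,0,0.007]
    - [0,0,0.007]
    - [0,0,0.007]
    - [0,0,0]
  angular:
    - [0,0,0]
    - [0,0,0]
    - [0,0,0]
    - [0,0,0]

```text
clock: 9.3
position: [0.5737, -0.1543, 0.1023]
ee_rot: [-0.001, -0.635, 0.772, 0.001]
contact_force: [-0.1, -0.6, -2.0]
width: 0.0591
```

Request:
send_rows:
  delta_pos:
    - [0,0,0.007]
    - [0,0,0.007]
    - [0,0,0.007]
    - [0,0,0]
  angular:
    - [0,0,0]
    - [0,0,0]
    - [0,0,0]
    - [0,0,0]

```text
clock: 9.63
position: [0.5737, -0.1543, 0.0939]
ee_rot: [-0.001, -0.635, 0.772, 0.001]
contact_force: [0.8, 0.5, -1.5]
width: 0.0594
```

Request:
send_rows:
  delta_pos:
    - [0,0,0.005]
    - [0,0,0.005]
    - [0,0,0.005]
    - [0,0,0]
  angular:
    - [0,0,0]
    - [0,0,0]
    - [0,0,0]
    - [0,0,0]

```text
clock: 9.97
position: [0.5738, -0.1544, 0.0881]
ee_rot: [-0.001, -0.635, 0.772, 0.001]
contact_force: [-0.2, 0.2, -0.9]
width: 0.0595
```

Request:
send_rows:
  delta_pos:
    - [0,0,0.004]
    - [0,0,0.004]
    - [0,0,0.004]
    - [0,0,0]
  angular:
    - [0,0,0]
    - [0,0,0]
    - [0,0,0]
    - [0,0,0]

```text
clock: 10.3
position: [0.5738, -0.1544, 0.0834]
ee_rot: [-0.001, -0.635, 0.772, 0.001]
contact_force: [-0.6, -0.3, -1.2]
width: 0.0594
```

Request:
send_rows:
  delta_pos:
    - [0,0,0.003]
    - [0,0,0.003]
    - [0,0,0]
  angular:
    - [0,0,0]
    - [0,0,0]
    - [0,0,0]

```text
clock: 10.55
position: [0.5739, -0.1544, 0.0811]
ee_rot: [-0.001, -0.635, 0.772, 0.001]
contact_force: [0.4, 0.7, -1.5]
width: 0.0593
```

Request:
send_rows:
  delta_pos:
    - [0,0,0.003]
    - [0,0,0.003]
    - [0,0,0]
  angular:
    - [0,0,0]
    - [0,0,0]
    - [0,0,0]

```text
clock: 10.8
position: [0.5739, -0.1544, 0.0787]
ee_rot: [-0.001, -0.635, 0.772, 0.001]
contact_force: [-0.0, -0.3, -0.9]
width: 0.0591
```

Request:
send_rows:
  delta_pos:
    - [0,0,0.003]
    - [0,0,0.003]
    - [0,0,0]
  angular:
    - [0,0,0]
    - [0,0,0]
    - [0,0,0]

```text
clock: 11.05
position: [0.5739, -0.1544, 0.0763]
ee_rot: [-0.001, -0.635, 0.772, 0.001]
contact_force: [0.1, 0.1, -1.3]
width: 0.0595
```

Request:
send_rows:
  delta_pos:
    - [0,0,0.003]
    - [0,0,0.003]
    - [0,0,0]
  angular:
    - [0,0,0]
    - [0,0,0]
    - [0,0,0]

```text
clock: 11.3
position: [0.5739, -0.1544, 0.0739]
ee_rot: [-0.001, -0.635, 0.772, 0.001]
contact_force: [-0.9, 0.3, -1.5]
width: 0.0593
```

Request:
send_rows:
  delta_pos:
    - [0,0,0.003]
    - [0,0,0]
  angular:
    - [0,0,0]
    - [0,0,0]

```text
clock: 11.47
position: [0.574, -0.1545, 0.0728]
ee_rot: [-0.001, -0.635, 0.772, 0.001]
contact_force: [0.5, 0.2, -1.5]
width: 0.0595
```

Request:
send_rows:
  delta_pos:
    - [0,0,0.003]
    - [0,0,0]
  angular:
    - [0,0,0]
    - [0,0,0]

```text
clock: 11.63
position: [0.574, -0.1544, 0.0716]
ee_rot: [-0.001, -0.635, 0.772, 0.001]
contact_force: [0.1, 0.9, -0.5]
width: 0.0594
```

Carton bottom is now about 48.7 mm. I'll go on in 1 mm steps, one at a time.

Request:
send_rows:
  delta_pos:
    - [0,0,0.0025]
    - [0,0,0]
  angular:
    - [0,0,0]
    - [0,0,0]

```text
clock: 11.8
position: [0.574, -0.1544, 0.0706]
ee_rot: [-0.001, -0.635, 0.772, 0.001]
contact_force: [-0.7, -0.5, -1.9]
width: 0.0592
```

Request:
send_rows:
  delta_pos:
    - [0,0,0.0025]
    - [0,0,0]
  angular:
    - [0,0,0]
    - [0,0,0]

```text
clock: 11.97
position: [0.574, -0.1545, 0.0696]
ee_rot: [-0.001, -0.635, 0.772, 0.001]
contact_force: [0.5, 0.5, -1.1]
width: 0.0593
```

Request:
send_rows:
  delta_pos:
    - [0,0,0.0025]
    - [0,0,0]
  angular:
    - [0,0,0]
    - [0,0,0]

```text
clock: 12.13
position: [0.5741, -0.1546, 0.0689]
ee_rot: [-0.001, -0.635, 0.772, 0.0]
contact_force: [0.7, 0.5, 0.2]
width: 0.0593
```

Request:
send_rows:
  delta_pos:
    - [0,0,0.0025]
    - [0,0,0]
  angular:
    - [0,0,0]
    - [0,0,0]

```text
clock: 12.3
position: [0.5742, -0.1545, 0.0689]
ee_rot: [-0.0, -0.635, 0.772, 0.0]
contact_force: [-2.6, 0.1, 6.3]
width: 0.0591
```

Contact felt: z stopped at 0.0689 and force rose from -1.3 to +6.3 N. Hold, then check a picture before releasing.

Request:
send_rows:
  delta_pos:
    - [0,0,-0.001]
    - [0,0,0]
    - [0,0,0]
  angular:
    - [0,0,0]
    - [0,0,0]
    - [0,0,0]

```text
clock: 12.55
position: [0.5742, -0.1545, 0.0689]
ee_rot: [-0.0, -0.635, 0.772, 0.0]
contact_force: [-2.2, 0.2, 5.3]
width: 0.0593
```

```bash
python3 - <<'E'
from h import *
from rig import manip
s=manip.get_state();im=manip.get_image("wrist");cv2.imwrite("pics/wrist7.png",im)
plan(s,[.575,-.1545,.0689],-101.1);print(s["moment"])
E
```

```text
pos [ 0.5742 -0.1545  0.0689] xang -101.1 F [-2.16  0.19  5.29] w 0.0593 t 12.55
dtool [-0.0002 -0.0008 -0.    ] units(total) [-0.0005 -0.002  -0.0001] rows 0.020337467979805696 | turn units [ 0.011 -0.006 -0.001]
[0.18183569 0.2340402  0.05065593]
```

View pics/wrist7.png

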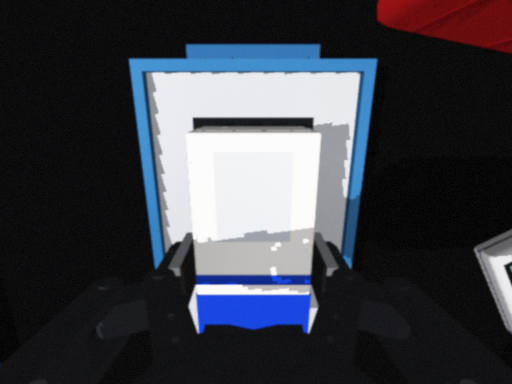

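The carton is resting, centred in the tray (rim 130–378, carton 187–321) and square. Releasing.

Request:
send_rows:
  delta_pos:
    - [0,0,0]
    - [0,0,0]
    - [0,0,0]
    - [0,0,0]
    - [0,0,0]
  angular:
    - [0,0,0]
    - [0,0,0]
    - [0,0,0]
    - [0,0,0]
    - [0,0,0]
  hand: 80

```text
clock: 13.02
position: [0.574, -0.1545, 0.0679]
ee_rot: [-0.001, -0.635, 0.772, 0.001]
contact_force: [-0.5, 0.3, -0.1]
width: 0.0799
```

Request:
send_rows:
  delta_pos:
    - [0,0,0]
    - [0,0,0]
    - [0,0,0]
  angular:
    - [0,0,0]
    - [0,0,0]
    - [0,0,0]

```text
clock: 13.27
position: [0.574, -0.1545, 0.0681]
ee_rot: [-0.001, -0.635, 0.772, 0.0]
contact_force: [0.7, 0.3, 0.3]
width: 0.0801
```

Request:
send_rows:
  delta_pos:
    - [0,0,-0.01]
    - [0,0,-0.03]
    - [0,0,-0.06]
    - [0,0,-0.09]
    - [0,0,-0.09]
  angular:
    - [0,0,0]
    - [0,0,0]
    - [0,0,0]
    - [0,0,0]
    - [0,0,0]

```text
clock: 13.68
position: [0.5734, -0.1541, 0.1807]
ee_rot: [-0.001, -0.635, 0.772, 0.002]
contact_force: [1.1, -0.5, 0.3]
width: 0.0795
```

Request:
send_rows:
  delta_pos:
    - [0,0,-0.09]
    - [0,0,0]
    - [0,0,0]
  angular:
    - [0,0,0]
    - [0,0,0]
    - [0,0,0]

```text
clock: 13.93
position: [0.5757, -0.155, 0.2194]
ee_rot: [0.001, -0.635, 0.772, -0.002]
contact_force: [-0.3, 0.5, -1.3]
width: 0.0801
```

```bash
python3 - <<'E'
from h import *
from rig import manip
s=manip.get_state();c=manip.calibration("wrist");im=manip.get_image("wrist");cv2.imwrite("pics/wrist8.png",im)
plan(s,[.4743,-.3572,.23],-69.8)
o=cv2.resize(im,None,fx=1.5,fy=1.5)
for b,col in((box(.574,-.1545,np.radians(-11.1),.13,.06,.072,.072)[:4],(0,0,255)),(box(.575,-.1545,np.radians(-11.1),.214,.13,.036,.036)[:4],(0,255,0))):
    cv2.polylines(o,[((proj(c,b)+.5)*1.5).astype(int)[[0,1,3,2]]],True,col,1)
cv2.imwrite("pics/wrist8o.png",o)
E
```

```text
pos [ 0.5757 -0.155   0.2194] xang -101.1 F [-0.27  0.49 -1.29] w 0.0801 t 13.9333
dtool [ 0.218   0.0605 -0.0105] units(total) [ 0.5449  0.1513 -0.0264] rows 5.661064308447874 | turn units [-0.055 -0.037 -6.829]
```

View pics/wrist8o.png

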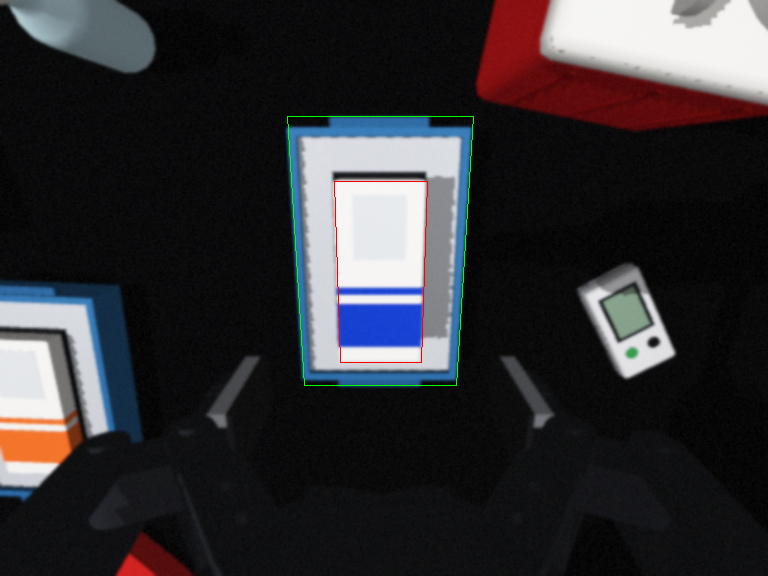

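The carton lies as planned: the red overlay matches within about 1–2 mm. Now over the logger, with a check of sharps-bin clearance first.

```bash
python3 - <<'E'
from h import *
from rig import manip
c=manip.calibration("wrist")
for u,v in((640,130),(480,97),(768,107)):print(unproj(c,u/1.5-.5,v/1.5-.5,0))
for u,v in((540,55),(768,95)):print("top",unproj(c,u/1.5-.5,v/1.5-.5,0.19))
E
```

```text
[ 0.63171896 -0.37282148  0.        ]
[ 0.67946717 -0.25244934  0.        ]
[ 0.62957599 -0.47001283  0.        ]
top [ 0.67190131 -0.22670977  0.19      ]
top [ 0.64481894 -0.30191889  0.19      ]
```

Request:
send_rows:
  delta_pos:
    - [0.09,0.025,0]
    - [0.09,0.025,0]
    - [0.09,0.025,0]
    - [0.09,0.025,0]
    - [0.09,0.025,0]
  angular:
    - [0,0,0]
    - [0,0,0]
    - [0,0,0]
    - [0,0,0]
    - [0,0,0]

```text
clock: 14.4
position: [0.4887, -0.3219, 0.2142]
ee_rot: [-0.001, -0.636, 0.772, 0.002]
contact_force: [0.2, 0.2, 0.1]
width: 0.0797
```

Request:
send_rows:
  delta_pos:
    - [0.095,0.026,-0.02]
    - [0,0,0]
    - [0,0,0]
    - [0,0,0]
    - [0,0,0]
  angular:
    - [0,0,-1]
    - [0,0,-1]
    - [0,0,-1]
    - [0,0,-1]
    - [0,0,-1]

```text
clock: 14.82
position: [0.4718, -0.3564, 0.222]
ee_rot: [0.0, 0.777, -0.629, -0.003]
contact_force: [0.2, -0.0, 0.5]
width: 0.0798
```

Request:
send_rows:
  delta_pos:
    - [0,0,0]
    - [0,0,0]
    - [0,0,0]
    - [0,0,0]
  angular:
    - [0,0,-1]
    - [0,0,-0.83]
    - [0,0,0]
    - [0,0,0]

```text
clock: 15.15
position: [0.4724, -0.3561, 0.2227]
ee_rot: [0.0, 0.82, -0.573, -0.002]
contact_force: [-0.4, 1.3, 0.2]
width: 0.08
```

```bash
python3 - <<'E'
from h import *
from rig import manip
s=manip.get_state();c=manip.calibration("wrist");im=manip.get_image("wrist");cv2.imwrite("pics/wrist9.png",im)
g=cv2.morphologyEx((im.max(2)>90).astype(np.uint8),cv2.MORPH_CLOSE,np.ones((7,7)))
u,v=proj(c,[.4743,-.3572,.018])[0].astype(int);print(u,v)
m=maskat(g,u,v).astype(float);ys,xs=np.nonzero(m);b=(xs.min()-6,ys.min()-6,xs.max()+7,ys.max()+7);print(b)
r=fit([(c,m,b)],.095,.048,0,.018,[.4743,-.3572,.353]);print(r.x,np.degrees(r.x[2]),r.fun)
plan(s,[*r.x[:2],.022],np.degrees(r.x[2])-90)
E
```

```text
255 168
(np.int64(228), np.int64(122), np.int64(283), np.int64(211))
[ 0.47491169 -0.35629678  0.3521069 ] 20.174239303994245 0.03692979127134725
pos [ 0.4724 -0.3561  0.2227] xang -69.9 F [-0.39  1.29  0.17] w 0.08 t 15.15
dtool [ 0.0017 -0.0029  0.2006] units(total) [ 0.0043 -0.0073  0.5016] rows 5.0169372914121055 | turn units [ 0.037  0.044 -0.015]
```

View pics/wrist9.png

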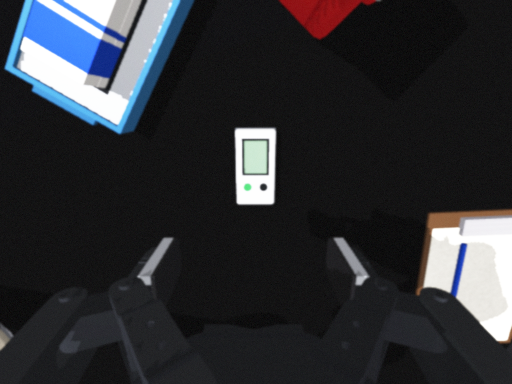

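Request:
send_rows:
  delta_pos:
    - [0.0043,-0.0073,0.07]
    - [0,0,0.09]
    - [0,0,0.09]
    - [0,0,0.08]
    - [0,0,0.07]
  angular:
    - [0.037,0.044,-0.015]
    - [0,0,0]
    - [0,0,0]
    - [0,0,0]
    - [0,0,0]

```text
clock: 15.62
position: [0.4757, -0.3567, 0.0618]
ee_rot: [0.0, 0.82, -0.572, 0.0]
contact_force: [0.5, 0.7, 0.1]
width: 0.0801
```

Request:
send_rows:
  delta_pos:
    - [0,0,0.05]
    - [0,0,0.03]
    - [0,0,0.01]
    - [0,0,0]
    - [0,0,0]
  angular:
    - [0,0,0]
    - [0,0,0]
    - [0,0,0]
    - [0,0,0]
    - [0,0,0]

```text
clock: 16.03
position: [0.477, -0.358, 0.0287]
ee_rot: [0.0, 0.82, -0.572, 0.002]
contact_force: [-0.4, -0.7, 0.2]
width: 0.08
```

```bash
python3 - <<'E'
from h import *
from rig import manip
s=manip.get_state();cv2.imwrite("pics/wrist10.png",manip.get_image("wrist"))
plan(s,[.4747,-.3565,.021],-69.8)
E
```

```text
pos [ 0.477  -0.358   0.0287] xang -69.75 F [-0.4  -0.72  0.18] w 0.08 t 16.0333
dtool [-0.0022  0.0017  0.0077] units(total) [-0.0056  0.0041  0.0191] rows 0.20378398349458646 | turn units [-0.021 -0.044  0.01 ]
```

View pics/wrist10.png

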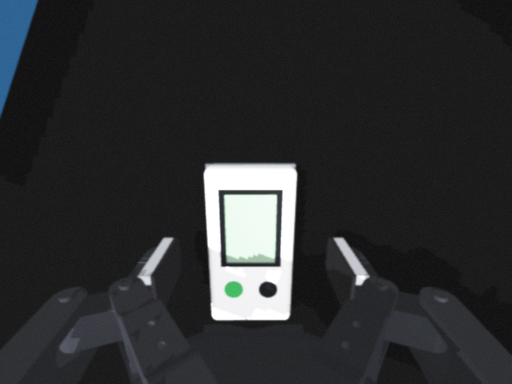

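The logger (205–297 px) sits between the pads (165–340 px), square. I'll make the final correction and grip.

Request:
send_rows:
  delta_pos:
    - [-0.0056,0.0041,0.01]
    - [0,0,0.009]
    - [0,0,0]
    - [0,0,0]
  angular:
    - [-0.021,-0.044,0.01]
    - [0,0,0]
    - [0,0,0]
    - [0,0,0]

```text
clock: 16.42
position: [0.4744, -0.3562, 0.0209]
ee_rot: [-0.0, 0.82, -0.572, -0.0]
contact_force: [-0.2, -0.8, -0.1]
width: 0.0804
```

Request:
send_rows:
  delta_pos:
    - [0,0,0]
    - [0,0,0]
    - [0,0,0]
    - [0,0,0]
    - [0,0,0]
  angular:
    - [0,0,0]
    - [0,0,0]
    - [0,0,0]
    - [0,0,0]
    - [0,0,0]
  hand: 38
  squeeze: 30

```text
clock: 16.83
position: [0.4747, -0.3565, 0.0211]
ee_rot: [0.0, 0.82, -0.572, 0.0]
contact_force: [0.1, -0.2, 2.7]
width: 0.0473
```

Request:
send_rows:
  delta_pos:
    - [0,0,0]
    - [0,0,0]
    - [0,0,0]
  angular:
    - [0,0,0]
    - [0,0,0]
    - [0,0,0]

```text
clock: 17.08
position: [0.4747, -0.3565, 0.0211]
ee_rot: [0.0, 0.82, -0.572, 0.0]
contact_force: [0.1, 0.2, 3.6]
width: 0.0473
```

Request:
send_rows:
  delta_pos:
    - [0,0,-0.01]
    - [0,0,-0.03]
    - [0,0,-0.06]
    - [0,0,0]
    - [0,0,0]
  angular:
    - [0,0,0]
    - [0,0,0]
    - [0,0,0]
    - [0,0,0]
    - [0,0,0]

```text
clock: 17.5
position: [0.4749, -0.3567, 0.0616]
ee_rot: [0.0, 0.82, -0.572, 0.001]
contact_force: [-0.8, -0.3, -0.3]
width: 0.0474
```

```bash
python3 - <<'E'
from h import *
from rig import manip
s=manip.get_state();cv2.imwrite("pics/wrist11.png",manip.get_image("wrist"))
plan(s,[.5747,-.1545,.18],-101.1)
E
```

```text
pos [ 0.4749 -0.3567  0.0616] xang -69.77 F [-0.85 -0.26 -0.28] w 0.0474 t 17.5
dtool [-0.1551 -0.1636 -0.1186] units(total) [-0.3877 -0.409  -0.2964] rows 6.367675696245558 | turn units [-0.014 -0.017  6.835]
```

View pics/wrist11.png

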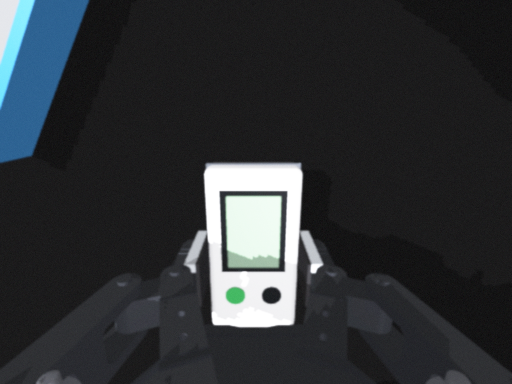

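Request:
send_rows:
  delta_pos:
    - [0,0,-0.05]
    - [0,0,-0.08]
    - [0,0,-0.08]
    - [0,0,-0.06]
    - [0,0,-0.026]
  angular:
    - [0,0,0]
    - [0,0,0]
    - [0,0,0]
    - [0,0,0]
    - [0,0,0]

```text
clock: 17.97
position: [0.4753, -0.357, 0.1814]
ee_rot: [0.0, 0.82, -0.572, 0.002]
contact_force: [0.1, -0.0, -0.7]
width: 0.0471
```

Request:
send_rows:
  delta_pos:
    - [-0.05,-0.05,0]
    - [-0.065,-0.069,0]
    - [-0.065,-0.069,0]
    - [-0.065,-0.069,0]
    - [-0.065,-0.069,0]
  angular:
    - [0,0,0]
    - [0,0,0]
    - [0,0,0]
    - [0,0,0]
    - [0,0,0]

```text
clock: 18.38
position: [0.5534, -0.1929, 0.177]
ee_rot: [0.0, 0.82, -0.572, -0.002]
contact_force: [-0.4, -0.2, -0.8]
width: 0.0474
```

Request:
send_rows:
  delta_pos:
    - [-0.05,-0.053,0]
    - [-0.028,-0.03,0]
    - [0,0,0]
    - [0,0,0]
    - [0,0,0]
  angular:
    - [0,0,0]
    - [0,0,0.5]
    - [0,0,0.9]
    - [0,0,0.9]
    - [0,0,0.9]

```text
clock: 18.8
position: [0.5735, -0.1529, 0.1768]
ee_rot: [0.001, 0.74, -0.673, -0.002]
contact_force: [-0.6, -0.1, -1.0]
width: 0.0469
```

Request:
send_rows:
  delta_pos:
    - [0,0,0]
    - [0,0,0]
    - [0,0,0]
    - [0,0,0]
    - [0,0,0]
  angular:
    - [0,0,0.9]
    - [0,0,0.9]
    - [0,0,0.9]
    - [0,0,0.9]
    - [0,0,0]

```text
clock: 19.22
position: [0.5733, -0.1537, 0.1769]
ee_rot: [-0.001, -0.636, 0.772, 0.002]
contact_force: [-0.5, -0.2, -0.6]
width: 0.0471
```

Request:
send_rows:
  delta_pos:
    - [0,0,0]
    - [0,0,0]
  angular:
    - [0,0,0]
    - [0,0,0]

```text
clock: 19.38
position: [0.5738, -0.1539, 0.178]
ee_rot: [-0.001, -0.637, 0.771, 0.001]
contact_force: [-0.2, -0.0, -1.7]
width: 0.0475
```

```bash
python3 - <<'E'
from h import *
from rig import manip
s=manip.get_state();cv2.imwrite("pics/wrist12.png",manip.get_image("wrist"))
plan(s,[.5747,-.1545,.13],-101.1)
E
```

```text
pos [ 0.5738 -0.1539  0.178 ] xang -100.86 F [-0.19 -0.04 -1.7 ] w 0.0475 t 19.3833
dtool [ 0.0004 -0.0011  0.048 ] units(total) [ 0.0011 -0.0028  0.12  ] rows 1.2003542547319543 | turn units [0.032 0.008 0.053]
```

View pics/wrist12.png

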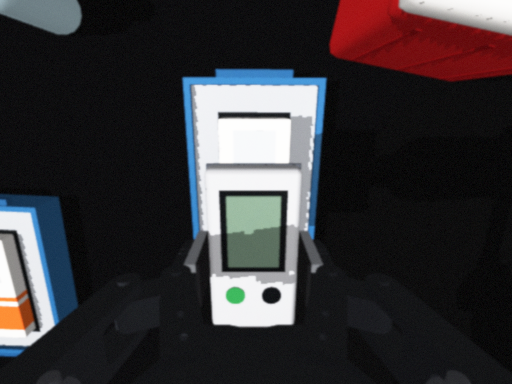

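The logger is aligned over the carton: both centred on x≈254, edges parallel. Descending, with contact expected near z≈0.093.

Request:
send_rows:
  delta_pos:
    - [0.001,-0.0028,0.03]
    - [0,0,0.04]
    - [0,0,0.04]
    - [0,0,0.03]
    - [0,0,0.02]
  angular:
    - [0.032,0,0.053]
    - [0,0,0]
    - [0,0,0]
    - [0,0,0]
    - [0,0,0]

```text
clock: 19.85
position: [0.5747, -0.1544, 0.1136]
ee_rot: [0.0, -0.635, 0.772, 0.0]
contact_force: [-0.8, 0.7, -0.4]
width: 0.0475
```

Request:
send_rows:
  delta_pos:
    - [0,0,0.01]
    - [0,0,0]
    - [0,0,0]
  angular:
    - [0,0,0]
    - [0,0,0]
    - [0,0,0]

```text
clock: 20.1
position: [0.5758, -0.1548, 0.1115]
ee_rot: [0.001, -0.635, 0.773, -0.001]
contact_force: [-0.6, -0.0, -1.3]
width: 0.0474
```

```bash
python3 - <<'E'
from h import *
from rig import manip
s=manip.get_state();plan(s,[.5747,-.1545,.096],-101.1)
E
```

```text
pos [ 0.5758 -0.1548  0.1115] xang -101.17 F [-0.56 -0.03 -1.28] w 0.0474 t 20.1
dtool [-0.0001  0.0012  0.0155] units(total) [-0.0003  0.003   0.0387] rows 0.38853809744949325 | turn units [-0.034  0.001 -0.015]
```

Request:
send_rows:
  delta_pos:
    - [0,0.003,0.006]
    - [0,0,0.006]
    - [0,0,0.005]
    - [0,0,0]
  angular:
    - [-0.034,0,-0.015]
    - [0,0,0]
    - [0,0,0]
    - [0,0,0]

```text
clock: 20.43
position: [0.5741, -0.1544, 0.1042]
ee_rot: [-0.0, -0.635, 0.772, 0.0]
contact_force: [-0.6, -0.2, -1.4]
width: 0.0474
```

Request:
send_rows:
  delta_pos:
    - [0,0,0.004]
    - [0,0,0.004]
    - [0,0,0.003]
    - [0,0,0]
  angular:
    - [0,0,0]
    - [0,0,0]
    - [0,0,0]
    - [0,0,0]

```text
clock: 20.77
position: [0.5741, -0.1544, 0.0996]
ee_rot: [-0.0, -0.635, 0.772, 0.001]
contact_force: [-0.2, -0.1, -0.5]
width: 0.0469
```

Request:
send_rows:
  delta_pos:
    - [0,0,0.0025]
    - [0,0,0.0025]
    - [0,0,0]
  angular:
    - [0,0,0]
    - [0,0,0]
    - [0,0,0]

```text
clock: 21.02
position: [0.5742, -0.1544, 0.0978]
ee_rot: [-0.0, -0.635, 0.772, 0.0]
contact_force: [0.1, 0.5, -0.6]
width: 0.0472
```

Request:
send_rows:
  delta_pos:
    - [0,0,0.0025]
    - [0,0,0.0025]
    - [0,0,0]
  angular:
    - [0,0,0]
    - [0,0,0]
    - [0,0,0]

```text
clock: 21.27
position: [0.5742, -0.1544, 0.0958]
ee_rot: [-0.0, -0.635, 0.772, 0.0]
contact_force: [-0.2, 0.4, -1.1]
width: 0.0474
```

Request:
send_rows:
  delta_pos:
    - [0,0,0.0025]
    - [0,0,0]
  angular:
    - [0,0,0]
    - [0,0,0]

```text
clock: 21.43
position: [0.5742, -0.1545, 0.0948]
ee_rot: [-0.0, -0.635, 0.772, 0.0]
contact_force: [0.4, -0.0, -0.8]
width: 0.0472
```

Request:
send_rows:
  delta_pos:
    - [0,0,0.0025]
    - [0,0,0]
  angular:
    - [0,0,0]
    - [0,0,0]

```text
clock: 21.6
position: [0.5742, -0.1544, 0.0938]
ee_rot: [-0.0, -0.635, 0.772, 0.0]
contact_force: [0.2, -0.0, -0.8]
width: 0.0473
```

Request:
send_rows:
  delta_pos:
    - [0,0,0.002]
    - [0,0,0]
  angular:
    - [0,0,0]
    - [0,0,0]

```text
clock: 21.77
position: [0.5744, -0.1545, 0.0931]
ee_rot: [-0.0, -0.635, 0.772, 0.0]
contact_force: [0.1, -0.2, -1.2]
width: 0.0473
```

Request:
send_rows:
  delta_pos:
    - [0,0,0.002]
    - [0,0,0]
  angular:
    - [0,0,0]
    - [0,0,0]

```text
clock: 21.93
position: [0.5744, -0.1545, 0.0931]
ee_rot: [-0.0, -0.635, 0.772, 0.0]
contact_force: [-1.4, 0.2, 4.5]
width: 0.0469
```

Contact at z=0.0931, exactly as predicted, with force at +4.5 N. Hold, ease off slightly, then release.

Request:
send_rows:
  delta_pos:
    - [0,0,-0.0005]
    - [0,0,0]
    - [0,0,0]
  angular:
    - [0,0,0]
    - [0,0,0]
    - [0,0,0]

```text
clock: 22.18
position: [0.5744, -0.1545, 0.0931]
ee_rot: [0.0, -0.635, 0.772, 0.0]
contact_force: [-2.3, 1.1, 5.7]
width: 0.0471
```

Request:
send_rows:
  delta_pos:
    - [0,0,0]
    - [0,0,0]
    - [0,0,0]
    - [0,0,0]
    - [0,0,0]
  angular:
    - [0,0,0]
    - [0,0,0]
    - [0,0,0]
    - [0,0,0]
    - [0,0,0]
  hand: 80

```text
clock: 22.6
position: [0.5743, -0.1545, 0.0923]
ee_rot: [-0.0, -0.635, 0.772, 0.0]
contact_force: [0.2, -0.1, 0.5]
width: 0.08
```

Request:
send_rows:
  delta_pos:
    - [0,0,0]
    - [0,0,0]
    - [0,0,0]
  angular:
    - [0,0,0]
    - [0,0,0]
    - [0,0,0]

```text
clock: 22.85
position: [0.5743, -0.1545, 0.0925]
ee_rot: [-0.0, -0.635, 0.772, 0.0]
contact_force: [-0.7, -0.1, -1.1]
width: 0.0799
```

Request:
send_rows:
  delta_pos:
    - [0,0,-0.01]
    - [0,0,-0.03]
    - [0,0,-0.06]
    - [0,0,-0.09]
    - [0,0,-0.09]
  angular:
    - [0,0,0]
    - [0,0,0]
    - [0,0,0]
    - [0,0,0]
    - [0,0,0]

```text
clock: 23.27
position: [0.5736, -0.1542, 0.2052]
ee_rot: [-0.001, -0.635, 0.772, 0.001]
contact_force: [0.4, 0.2, 0.4]
width: 0.08
```

Request:
send_rows:
  delta_pos:
    - [0,0,-0.09]
    - [0,0,0]
    - [0,0,0]
  angular:
    - [0,0,0]
    - [0,0,0]
    - [0,0,0]

```text
clock: 23.52
position: [0.5757, -0.155, 0.2437]
ee_rot: [0.001, -0.635, 0.772, -0.003]
contact_force: [0.0, 0.6, -0.3]
width: 0.08
```

```bash
python3 - <<'E'
from h import *
from rig import manip
s=manip.get_state();c=manip.calibration("wrist");im=manip.get_image("wrist")
plan(s,[.575,-.1545,.23],-101.1)
o=cv2.resize(im,None,fx=1.5,fy=1.5);y=np.radians(-11.1)
for b,col in((box(.5742,-.1545,y,.095,.048,.09,.09)[:4],(0,255,0)),(box(.575,-.1545,y,.13,.06,.072,.072)[:4],(0,0,255))):
    cv2.polylines(o,[((proj(c,b)+.5)*1.5).astype(int)[[0,1,3,2]]],True,col,1)
cv2.imwrite("pics/wrist13.png",o);cv2.imwrite("pics/scene13.png",manip.get_image("scene"))
E
```

```text
pos [ 0.5757 -0.155   0.2437] xang -101.11 F [ 0.04  0.57 -0.31] w 0.08 t 23.5167
dtool [-0.0004  0.0008  0.0137] units(total) [-0.001   0.0021  0.0344] rows 0.34435429001611106 | turn units [-0.072 -0.012 -0.003]
```

View pics/wrist13.png

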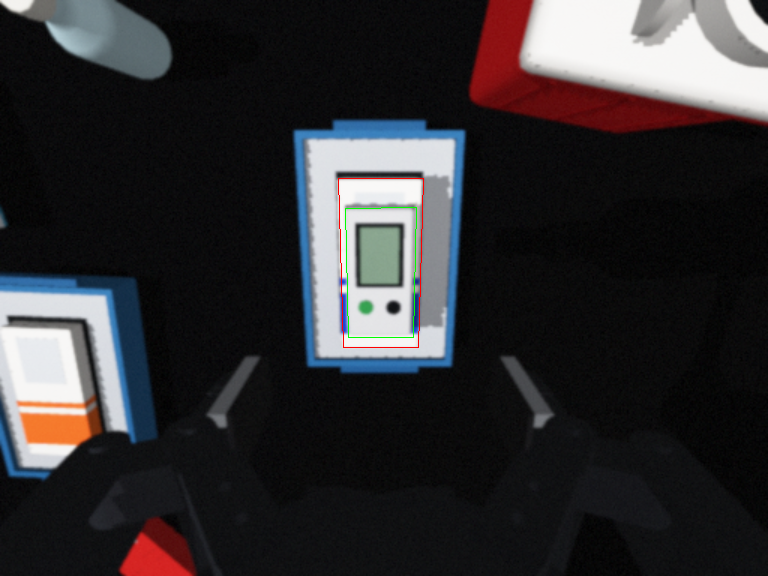

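View pics/scene13.png

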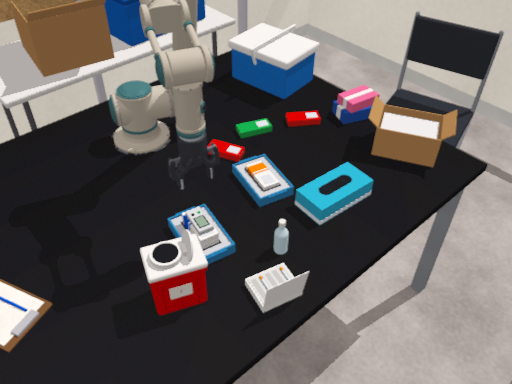

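The logger (green outline) and carton (red outline) match where they should be to within about 2 mm. Both lie level and square, and the gripper is clear. Handing in.

```bash
python3 -c "
from rig import manip
print(manip.sign_off())"
```

```text
the job is handed in; nothing more can be done
None
```

The loose blue-striped carton is on the blue-striped pile and the temperature logger is lying on it, screen up. I handed the job in at about 23.6 s of the 64 s. Sign-off gave no verdict, so the checks below are my own.

- **Carton:** I lowered it in 1 mm steps until the force reading rose to about 6 N. That put the pile top at about 46 mm, matching the 45–50 mm I had estimated from the images. I let go only after that contact.
- **Logger:** it touched down at the height I predicted, with about 5 N, and I let go only then.
- **Final pictures:** the wrist view shows carton and logger within about 2 mm of where I aimed, square and lengthwise. The gripper was about 15 cm clear of them. Nothing else looked moved in the scene view.
- **Disagreements:** the top and wrist cameras placed the blue tray 3 mm apart in y, so I used the middle. Force readings were noisy by about 1 N, too coarse to confirm either weight. No check failed.

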